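# Clear the bone folder and hold sprung tweezers at the marked gap

## Task

A bone folder has been left lying across the big sprung tweezers: lay it flat on the table, clear of the tweezers, leaving the thread spool, dye bottle and wax tin where they stand. Then pick the tweezers up by their blue finger rests, roughly level and about 10 cm off the table, and squeeze them until the left tip stands over the red band on their gauge bar, never pinching the tips shut. Finish while still holding them there in the air, with the gap steady, so that a ring can be slipped over the tips.

Things in the scene. Friction and masses are not known exactly. Their poses are not given: they have to be found in the camera images.
- tweezers: Steel tweezers lying on edge (closing sideways), 230 mm long, 20 mm high, 0.09 kg, balancing at the finger rests. Origin: underside, midway between the arms at the finger rests. x points to the tips (90 mm ahead; heel end 131 mm behind), y to the left arm, z up. The arms form a narrow V from the heel. Right arm, heel and gauge bar are one rigid piece. May turn a few degrees when squeezed.
- squeeze (a joint): Angle a (rad) by which the sprung left arm is squeezed to the right one: 0 let go (open), stop 0.25. Pivot at x -115, y +5 mm of the tweezers. Gap between tip centres along the gauge bar: 30 + 20 cos(a) - 205 sin(a) mm (50 at rest). 1 mm less over the finger rests closes it by about 1.7 mm. Spring force there 5 N open, 8 N at the smallest mark. The 3 mm tips meet at about 0.23.
- rider (a joint): Place of the red band on the gauge bar, m, 0 to 0.022; it stays put. The marked gap (right tip centre to middle of the band, along the gauge bar) is 12 mm + this value.
- finger_rests (a point): Middle of the two blue grooved finger rests, the place to grip (x 6 mm, z 10 mm of the tweezers). Each is 64 mm long (x -26 to +38 mm), 6 mm thick, z 0 to 20 mm. With the arms open they measure about 40 mm over their outer faces here, 28 mm between the inner faces.
- left_tip (a point): Centre of the end of the left arm's tip, 10 mm above the underside.
- right_tip (a point): Centre of the end of the right arm's tip, 10 mm above the underside, x 90 mm, y -25 mm of the tweezers.
- mark (a point): Middle of the red band (6 mm wide along the bar) over which the left tip has to stand. The white gauge bar, 14 mm wide, 3 mm thick, lies crosswise under the tips, y -35 to +37 mm at x 92 mm of the tweezers, with black ticks every 5 mm from the right tip. y runs along the bar to the left.
- bone_folder: Cream-coloured flat bone folder, a smooth strip with rounded ends, 148 mm long (its y) x 22 mm wide (x) x 8 mm thick (z), lying across the finger rests with its underside 20 mm above the table and both ends standing out at the sides. Origin: middle of the underside. The table to the right of the tweezers, round x 0.42, y -0.25 m, is always free for it.
- red_spool: Wooden spool of red thread, 39 mm across, 51 mm high, standing. Origin: middle of the underside.
- dye_bottle: Small tan bottle with a black cap, 36 mm across, 66 mm high, standing. Origin: middle of the underside.
- wax_tin: Low round tin with a green label and a black lid, 62 mm across, 52 mm high, standing. Origin: middle of the underside.

How it is judged:
By the outcome, as a careful person would: the job done as asked, in the order asked, and still so for the second after the job is handed in, while the arm keeps its last pose, push and grip.
It also fails if it takes over 51 s, if anything falls off the work surface, if the arm or the gripper's body presses on something with over 40 N, if the wrist force passes 120 N, or if a joint passes its speed limit or range.

## Robot

A 6-joint arm with a two-finger parallel gripper is mounted at the origin on the work surface; the furniture and walls round the work are solid. World frame = base frame: x ahead of the robot, y to its left, z up, the work surface at z = 0. Lengths are in mm, angles in degrees, forces in N, time in s.
With the tool pointing down it reaches from about 300 to 850 mm from the base axis. Payload 4.2 kg.
Tool frame: the origin (TCP) lies between the finger pads; the fingertips stand 25 mm ahead of it and the grasp point (between the pads) lies 6 mm ahead of it; x points along the fingers, y is the direction in which the jaws open and shut, and the axes are right-handed (so a half turn about x gives the same grasp; the last joint's range is limited). The gripper opens to 91 mm and grips with 3 to 60 N. Pads are 32 mm wide; open, the fingers measure 118 mm over their backs; the gripper's body (76 mm by 178 mm) begins 60 mm behind the grasp point.
Start: joints at [76.031, 18.312, 89.639, -0, 72.044, -1.146], TCP at [127.614, 560.676, 216.676] pointing down, gripper open.
Joint ranges: [-177.97, 177.97], [-48.28, 115.42], [12.27, 149.76], [-77.06, 257.06], [2.81, 150.46], [-146.56, 146.56]. Speed limits (degrees/s): [147.25, 147.25, 180, 180, 180, 180].

## Interface

Orientations are given as [roll, pitch, yaw] about the fixed x, y, z axes, in that order (R = Rz(yaw) Ry(pitch) Rx(roll)).
In Python, from workcell import env gives the robot as it stands.
- The arm moves only by the tool jog_arm, never from a script. Its argument "plan" is one flat list of numbers, 4 for each row, row after row: the shift along the tool's x, y, z in cm, then the turn about the tool's x in units of 6 degrees (1.0 is 6 degrees). In form: [tx, ty, tz, turn, tx, ty, tz, turn, ...]. A call has 1 to 12 rows; each row shifts and turns the commanded pose from where the row before left it, along the tool's axes as they then stand; what a row does not reach is not made up. A row lasts 1/12 s, in which the tool goes at most 41.7 mm and 7.16 degrees, less where a joint would pass 70% of its speed; a pose out of reach is approached as far as the arm can. A call with a gripper value outside its range is refused whole. "claw" is the finger opening in cm, from 0 to 9.12, set as the call begins (left out, the last holds). The fingers move at their own pace and stop on an object; "newtons" is the grip in N (left out, the last holds). Time passes only in rows, so rows that do not move let the fingers close. It gives the time, the measured TCP pose, the force and the opening at its end, in the units of the state.
- env.state(): the state, without advancing time (a new reading comes with each control period).
- env.grab_frame(name): name is "side" or "top" or "wrist"; returns the picture (480x640x3 uint8, red, green, blue); there is no depth.
- env.calibration(name): a dict with "vertical_fov" (degrees; the focal length in pixels is half the picture's height over the tangent of half this angle, whatever the lens; pixels are square), "cx", "cy" (the principal point, pixels), "k1" (the pictures are not rectified: a ray, as slopes to the right and down, at radius r is drawn at 1 + k1 r^2 times it, then the intrinsics apply), "origin" and "orientation" of the camera in the world; the wrist camera has in their place "T_tool_cam" (4x4, takes a point from camera to tool coordinates, whose origin is the TCP and whose axes are the tool frame's). Camera axes: x right, y down, z forward; pixel columns grow to the right and rows downward; lengths in mm; the calibration is good to about 2 mm. A picture is of the moment at which its call begins: read the wrist's pose just before it. calibration takes no time and is no camera call.
- env.job_done(): hands the job in, once; it reports no verdict.
The state is a dict: "time_s": time; "qpos": joint angles; "qvel": joint speeds; "effort": joint torques, N m; "ee_pos": TCP position; "ee_rot": TCP orientation; "force": force on the tool from outside, world axes, zero at the start; "torque": the same for the moment, N m; "gripper_width": finger opening in mm.
Only numpy, scipy, OpenCV 4.12 (cv2) and the standard library are available. Lean on these libraries where they do the work, as an engineer would, in place of code of your own. Each camera call takes 0.05 s, during which the arm holds its last target.

## Working session

There is one attempt and no reset: what is moved stays moved. The work goes in short steps, Python scripts to look and compute and a tool call to move; the robot and the scene stay as the last step left them, time stands still between calls to the robot, and variables do not carry over. Pictures are saved under pics/ and viewed, and the job is handed in when it is done.

Besides the shell and the picture viewer there is one more tool, called after ">>>" as a command line: name --argument value ..., lists and objects as JSON in quotes. jog_arm: Moves the arm, as the interface text tells. Its arguments: {"type":"object","properties":{"plan":{"type":"array"},"claw":{"type":"number"},"newtons":{"type":"number"}},"required":["plan"]}

```bash
mkdir -p pics; cat > h.py <<'E'
import numpy as np, cv2
from scipy.spatial.transform import Rotation as R
from workcell import env
def save(n,f,crop=None,s=1):
    im=env.grab_frame(n) if isinstance(n,str) else n
    o=im
    if crop: o=o[crop[1]:crop[3],crop[0]:crop[2]]
    if s!=1:o=cv2.resize(o,None,fx=s,fy=s,interpolation=cv2.INTER_CUBIC)
    cv2.imwrite('pics/'+f,o[:,:,::-1]); return im
E
python3 - <<'E'
from h import *
print(env.state())
for n in ['side','top','wrist']:
    print(n,env.calibration(n)); im=save(n,n+'0.png'); np.save('pics/'+n+'0.npy',im)
E
```

```text
{'time_s': 0.0, 'qpos': array([ 7.60300520e+01,  1.83544992e+01,  8.97062208e+01,  9.49651328e-04,
        7.20411699e+01, -1.14671474e+00]), 'qvel': array([-0.05470257,  0.02127648, -0.01885194,  0.02193554,  0.01540478,
        0.15250322]), 'effort': array([ 1.64408684e-03, -4.12472606e+01, -2.31973672e+01,  7.30876601e-02,
        4.57056588e-02, -1.47915025e-04]), 'ee_pos': array([127.50363849, 560.19221348, 215.79285455]), 'ee_rot': array([ -91.65440761,   89.8981061 , -104.4779345 ]), 'force': array([ 0.02674976, -0.19441813, -0.29595419]), 'torque': array([-0.00702933,  0.01300684, -0.04446717]), 'gripper_width': 91.07223483005545}
side {'vertical_fov': 49.5419527723169, 'cx': 320.979179624521, 'cy': 231.34503965481423, 'k1': -0.09960599823670918, 'origin': array([114.74905801, 955.04936144, 686.29330476]), 'orientation': array([-121.89421127,   -0.20874716, -156.203295  ])}
top {'vertical_fov': 46.71865788178481, 'cx': 319.79846527620657, 'cy': 239.141813727898, 'k1': 0.017183279009866315, 'origin': array([ 413.0545789 ,   57.1976293 , 1138.21499832]), 'orientation': array([-175.25480684,   -1.10272052,  -89.6698458 ])}
wrist {'vertical_fov': 71.59086113556779, 'cx': 315.2202808298358, 'cy': 237.2836447251423, 'k1': -0.04890903231250497, 'T_tool_cam': array([[-5.77896739e-04, -2.58293523e-01,  9.66066314e-01,
        -1.68744434e+02],
       [ 9.99999606e-01, -8.00770878e-04,  3.84096387e-04,
         6.52066973e-01],
       [ 6.74388162e-04,  9.66066154e-01,  2.58293884e-01,
        -7.26907313e+01],
       [ 0.00000000e+00,  0.00000000e+00,  0.00000000e+00,
         1.00000000e+00]])}
```

View pics/top0.png

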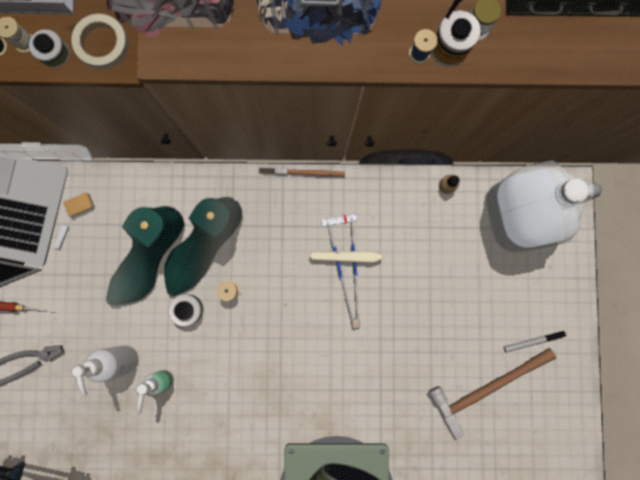

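View pics/side0.png

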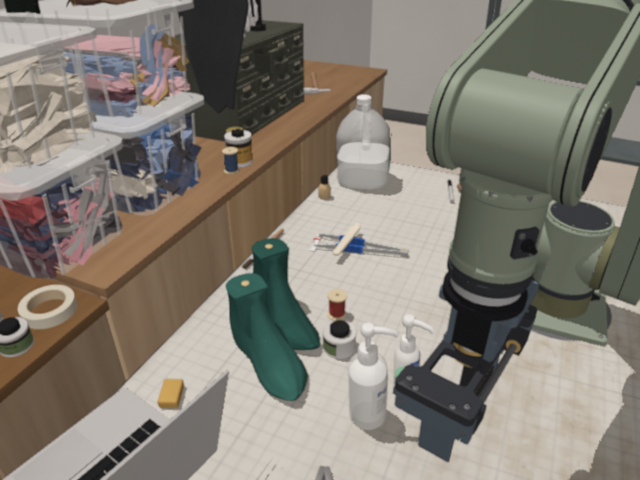

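View pics/wrist0.png

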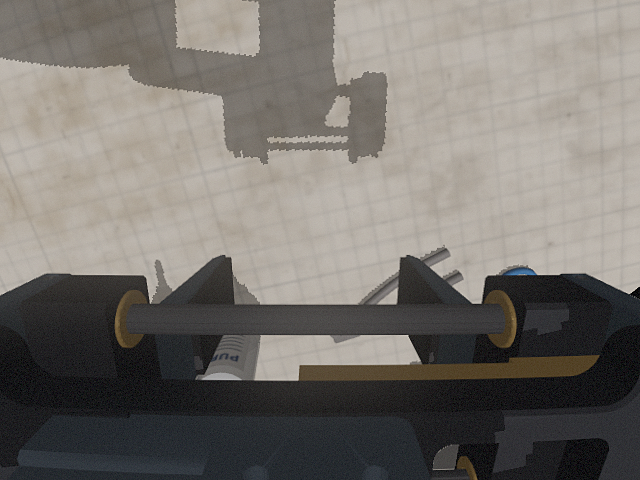

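```bash
cat >> h.py <<'E'
def cam(n,st=None):
    c=env.calibration(n); f=240/np.tan(np.radians(c['vertical_fov']/2))
    K=np.array([[f,0,c['cx']],[0,f,c['cy']],[0,0,1]])
    if n=='wrist':
        st=st or env.state(); T=np.eye(4);T[:3,:3]=R.from_euler('xyz',st['ee_rot'],degrees=True).as_matrix();T[:3,3]=st['ee_pos']
        T=T@c['T_tool_cam']; return K,c['k1'],T[:3,:3],T[:3,3]
    return K,c['k1'],R.from_euler('xyz',c['orientation'],degrees=True).as_matrix(),np.array(c['origin'])
def unp(C,uv,z):
    K,k,M,o=C; uv=np.atleast_2d(uv).astype(float)
    n=cv2.undistortPoints(uv[:,None],K,np.array([k,0,0,0.]),None,None,None) if 0 else None
    d=(uv-[K[0,2],K[1,2]])/K[0,0]; s=d.copy()
    for _ in range(30): s=d/(1+k*(s**2).sum(1,keepdims=True))
    r=np.c_[s,np.ones(len(s))]@M.T
    return o+r*((z-o[2])/r[:,2])[:,None]
def proj(C,P):
    K,k,M,o=C; p=(np.atleast_2d(P)-o)@M; s=p[:,:2]/p[:,2:]
    return s*(1+k*(s**2).sum(1,keepdims=True))*K[0,0]+[K[0,2],K[1,2]]
E
python3 - <<'E'
from h import *
im=np.load('pics/top0.npy'); save(im,'t0c.png',(290,200,400,340),4.2)
C=cam('top')
print(unp(C,[[310,257],[381,258],[338,219]],24).round(), unp(C,[[155,383],[100,365],[228,292],[185,310]],100).round())
E
```

```text
[[470.  56.  24.]
 [469. -87.  24.]
 [547.  -0.  24.]] [[234. 336. 100.]
 [267. 437. 100.]
 [400. 207. 100.]
 [366. 286. 100.]]
```

View pics/t0c.png

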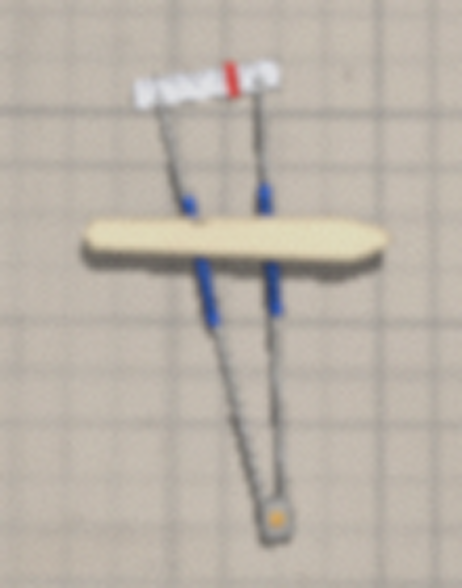

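```bash
python3 - <<'E'
from h import *
from scipy.optimize import least_squares
C=cam('top')
px=lambda a:np.array(a)/4.2+[290,200]-0.4
print('folder',unp(C,px([[82,237],[390,240]]),24), unp(C,px([[240,218],[240,260]]),28))
# tweezers pts: local xyz, pixel
L=np.array([[92,37,3],[92,-35,3],[-131,0,20],[38,22,20],[-26,13.,20],[38,-20,20],[-26,-14,20]])
U=px([[135,95],[279,74],[275,542],[187,197],[213,326],[264,184],[277,316]])
W=np.array([1,1,1,.5,.5,.5,.5])
def tf(p,L): 
    c,s=np.cos(p[2]),np.sin(p[2]); return np.c_[p[0]+c*L[:,0]-s*L[:,1],p[1]+s*L[:,0]+c*L[:,1],L[:,2]]
r=least_squares(lambda p:((proj(C,tf(p,L))-U)*W[:,None]).ravel(),[460,-15,0.1],x_scale=[10,10,.1])
print(r.x,np.degrees(r.x[2]));print((proj(C,tf(r.x,L))-U).round(1))
p=r.x; print('rests',tf(p,np.array([[6,0,10]])))
b=unp(C,px([[232,80]]),3)[0]; c,s=np.cos(p[2]),np.sin(p[2]); d=b[:2]-p[:2]; print('band local',c*d[0]+s*d[1],-s*d[0]+c*d[1])
st=env.state(); print(R.from_euler('xyz',st['ee_rot'],degrees=True).as_matrix().round(3))
E
```

```text
folder [[471.52645349  57.51052919  24.        ]
 [471.09459525 -89.94677282  24.        ]] [[480.897978   -17.76839365  28.        ]
 [460.86438397 -17.802347    28.        ]]
[ 4.57073239e+02 -1.70274327e+01  1.40542543e-01] 8.052494557265796
[[-0.2 -0.3]
 [ 0.2  0.1]
 [ 0.1  0. ]
 [-1.4 -0.2]
 [ 1.2  0. ]
 [ 0.8  0.2]
 [-0.8  0.6]]
rests [[463.01407999 -16.18695068  10.        ]]
band local 92.37136050012774 -11.437568597840048
[[-0.     0.222  0.975]
 [-0.001  0.975 -0.222]
 [-1.    -0.001  0.   ]]
```

>>> jog_arm --plan '[-4,0,0,0,-4,0,0,0,-4,0,0,0,0,-2.9,2.6,0,0,-2.9,2.6,0,0,-2.9,2.6,0,0,-2.9,2.6,0,0,-2.9,2.6,0,0,-2.9,2.6,0,0,-2.9,2.6,0,0,-2.9,2.6,0,0,-2.9,2.6,0]' --claw 5 --newtons 25

```text
time_s: 1.15
ee_pos: [298.0, 252.4, 336.6]
ee_rot: [37.3, 90.0, 24.5]
force: [1.2, 0.7, 0.0]
gripper_width: 50.3
```

>>> jog_arm --plan '[0,-2.9,2.6,0,0,-2.9,2.6,0,0,-2.9,2.6,0,0,-2.9,2.6,0,0,-2.9,2.6,0,0,-2.9,2.6,0,0,-2.9,2.6,0,0,-2.9,2.6,0,0,-2.9,2.6,0]'

```text
time_s: 1.9
ee_pos: [468.4, -54.2, 336.5]
ee_rot: [123.1, 90.0, 110.2]
force: [0.3, 0.5, 0.1]
gripper_width: 49.9
```

>>> jog_arm --plan '[0,0,0,1.17,0,0,0,1.17,0,0,0,1.17,0,0,0,1.17,0,0,0,1.17,0,0,0,1.17,0,0,0,1.17,0,0,0,1.17,0,0,0,1.17,0,0,0,1.17,0,0,0,1.16,0,0,0,0]'

```text
time_s: 2.9
ee_pos: [467.9, -52.2, 336.4]
ee_rot: [-108.0, 90.0, 161.9]
force: [-0.2, 1.1, 0.2]
gripper_width: 49.8
```

```bash
python3 - <<'E'
from h import *
st=env.state(); print(R.from_euler('xyz',st['ee_rot'],degrees=True).as_matrix().round(4))
im=save('wrist','w1.png')
C=cam('wrist',st)
for p in [[471.5,57.5,24],[471,-90,24],[471,-62,28]]: print(proj(C,p))
E
```

```text
[[-6.0e-04  1.0e+00 -1.6e-03]
 [ 2.0e-04 -1.6e-03 -1.0e+00]
 [-1.0e+00 -6.0e-04 -2.0e-04]]
[[317.62990099 121.77314469]]
[[317.34646298 226.14305178]]
[[317.34943461 207.9440373 ]]
```

View pics/w1.png

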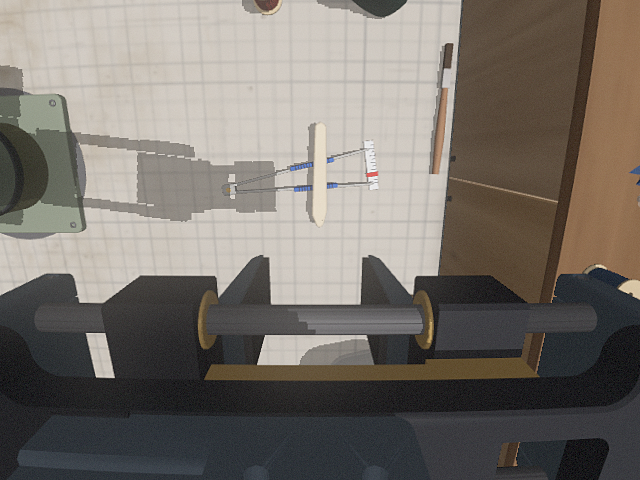

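>>> jog_arm --plan '[3.5,0.4,1.2,0,3.5,0,0,0,3.5,0,0,0,3.5,0,0,0,3.5,0,0,0,3.5,0,0,0,3.5,0,0,0,2.0,0,0,0,1.0,0,0,0,0,0,0,0,0,0,0,0]'

```text
time_s: 3.87
ee_pos: [472.0, -64.1, 61.4]
ee_rot: [-104.8, 89.9, 165.3]
force: [0.3, -0.6, 0.3]
gripper_width: 50.0
```

```bash
python3 - <<'E'
from h import *
st=env.state(); print(st['ee_pos'],st['force'])
im=save('wrist','w2.png');im=save('side','s2.png',(250,160,470,320),3.5)
E
```

```text
[472.00870605 -64.13341759  61.38401   ] [ 0.31519788 -0.64219147  0.26814757]
```

View pics/w2.png

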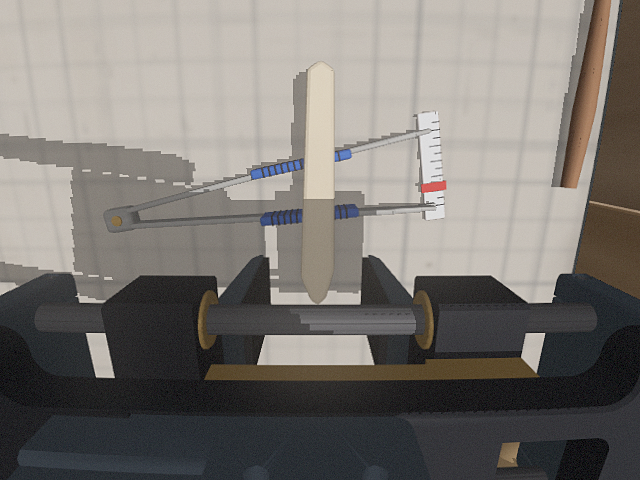

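View pics/s2.png

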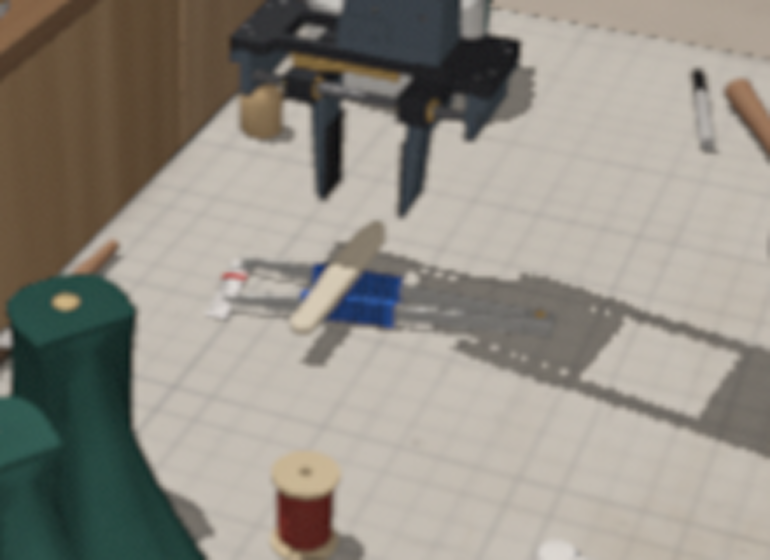

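>>> jog_arm --plan '[0.9,0,0,0,0.9,0,0,0,0,0,0,0]'

```text
time_s: 4.22
ee_pos: [471.0, -64.0, 42.4]
ee_rot: [-101.2, 89.9, 168.8]
force: [-0.3, 0.5, -0.0]
gripper_width: 50.1
```

>>> jog_arm --plan '[0,0,0,0,0,0,0,0,0,0,0,0,0,0,0,0,0,0,0,0,0,0,0,0,0,0,0,0]' --claw 1.5

```text
time_s: 4.8
ee_pos: [472.2, -64.2, 43.7]
ee_rot: [100.7, 90.0, 10.7]
force: [0.5, 0.1, -0.4]
gripper_width: 15.0
```

```bash
python3 - <<'E'
from h import *
im=save('wrist','w3.png');im=save('side','s3.png',(250,160,470,320),3.5)
E
```

```text
(no output)
```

View pics/w3.png

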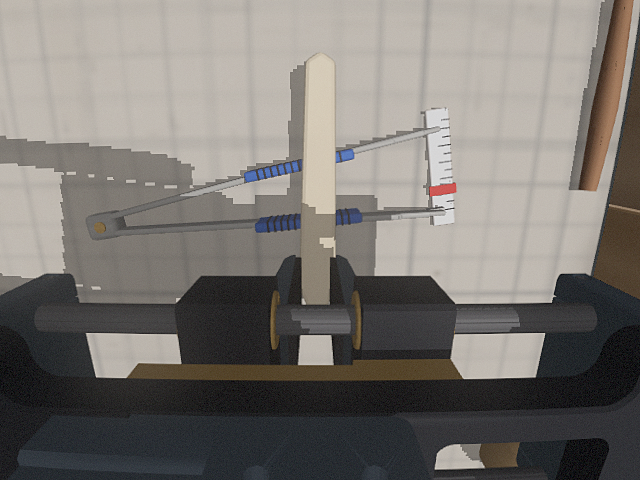

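View pics/s3.png

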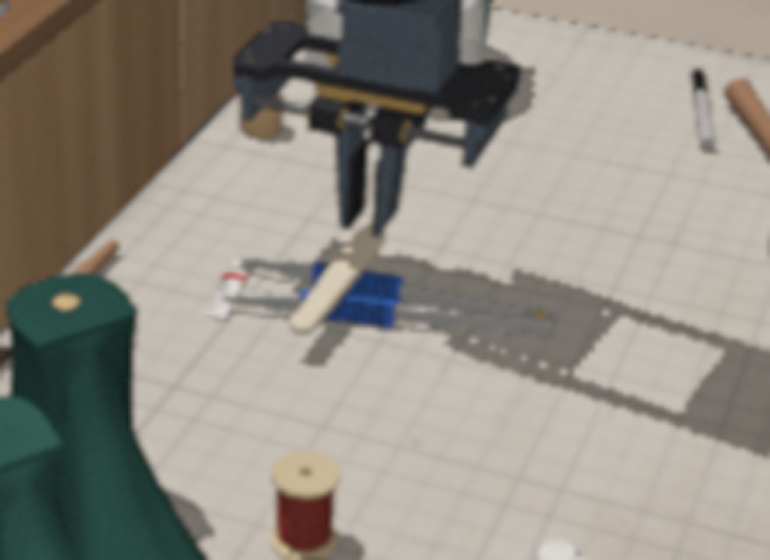

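```bash
python3 - <<'E'
from h import *
C=cam('side')
for z in [10,18,25,30,40,50]:
    print(z,((proj(C,[[480,-48,z],[464,-48,z],[480,-80,z],[464,-80,z]])-[250,160])*3.5).round().tolist())
for p in [[471,-90,28],[471,57,28],[471,-64,28]]: print(((proj(C,p)-[250,160])*3.5).round())
im=save('side','s3b.png',(320,190,390,250),10)
E
```

```text
10 [[347.0, 266.0], [368.0, 272.0], [363.0, 244.0], [384.0, 249.0]]
18 [[347.0, 257.0], [369.0, 262.0], [363.0, 235.0], [385.0, 240.0]]
25 [[347.0, 248.0], [369.0, 253.0], [364.0, 226.0], [385.0, 231.0]]
30 [[348.0, 242.0], [369.0, 247.0], [364.0, 220.0], [385.0, 225.0]]
40 [[348.0, 229.0], [370.0, 234.0], [365.0, 208.0], [386.0, 213.0]]
50 [[348.0, 217.0], [370.0, 222.0], [365.0, 195.0], [387.0, 200.0]]
[[381. 219.]]
[[301. 326.]]
[[368. 236.]]
```

View pics/s3b.png

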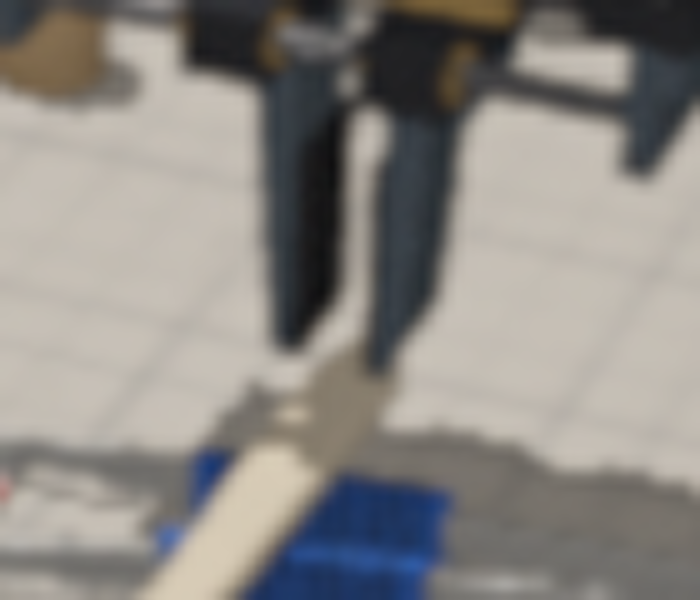

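```bash
python3 - <<'E'
from h import *
from scipy.optimize import least_squares
st=env.state(); C=cam('wrist',st)
T=R.from_euler('xyz',st['ee_rot'],degrees=True).as_matrix()
for tx in [0,10,25]:
  for tz in [-16,-10,0]:
    print(tx,tz,proj(C,st['ee_pos']+T@[tx,-7.5,tz]).round(),proj(C,st['ee_pos']+T@[tx,-14,tz]).round())
# predicted top-camera pts
for z in (0,-10,-20,10,20):
    K,k,M,o=C; D=(K,k,M,o+[0,0,z])
    u=[[437,108],[442,223]]
    p=unp(D,u,3); q=unp(D,[[319.,52]],24); print(z,p.round(1).tolist(),np.linalg.norm(p[0]-p[1]),q)
E
```

```text
0 -16 [[301. 260.]] [[289. 260.]]
0 -10 [[301. 270.]] [[289. 270.]]
0 0 [[301. 287.]] [[289. 287.]]
10 -16 [[302. 254.]] [[290. 254.]]
10 -10 [[302. 264.]] [[290. 264.]]
10 0 [[302. 280.]] [[291. 280.]]
25 -16 [[303. 246.]] [[292. 246.]]
25 -10 [[303. 256.]] [[292. 256.]]
25 0 [[303. 271.]] [[292. 271.]]
0 [[545.1, 33.3, 3.0], [554.5, -37.1, 3.0]] 71.03109867320578 [[474.25855063  58.1009635   24.        ]]
-10 [[541.6, 32.1, 3.0], [550.6, -34.9, 3.0]] 67.63896360658015 [[474.15220867  55.50431936  24.        ]]
-20 [[538.1, 31.0, 3.0], [546.6, -32.7, 3.0]] 64.24682853995454 [[474.04586671  52.90767522  24.        ]]
10 [[548.6, 34.4, 3.0], [558.4, -39.3, 3.0]] 74.42323373983137 [[474.3648926   60.69760764  24.        ]]
20 [[552.1, 35.6, 3.0], [562.3, -41.5, 3.0]] 77.815368806457 [[474.47123456  63.29425178  24.        ]]
```

>>> jog_arm --plan '[0,0,0,0,0,0,0,0,0,0,0,0,0,0,0,0]' --claw 5

```text
time_s: 5.28
ee_pos: [472.1, -64.1, 43.6]
ee_rot: [143.2, 90.0, 53.3]
force: [-0.3, -0.3, 0.4]
gripper_width: 38.9
```

>>> jog_arm --plan '[0.4,0,0,0,0.4,0,0,0,0.4,0,0,0,0.2,0,0,0,0,0,0,0,0,0,0,0]'

```text
time_s: 5.78
ee_pos: [472.0, -64.1, 29.3]
ee_rot: [-108.4, 90.0, 161.6]
force: [-0.4, 0.0, -0.1]
gripper_width: 49.9
```

```bash
python3 - <<'E'
from h import *
st=env.state(); print(st['ee_pos'],st['force'],st['qpos'],st['gripper_width'])
im=save('wrist','w4.png');im=save('side','s4.png',(310,180,400,250),8)
E
```

```text
[471.96458173 -64.11521786  29.34478486] [-0.43991043  0.03449175 -0.0685118 ] [-9.12353132e+00  2.16049994e+01  1.16718064e+02  8.35708424e-03
  4.17109769e+01 -9.14713520e+00] 49.91692896342011
```

View pics/w4.png

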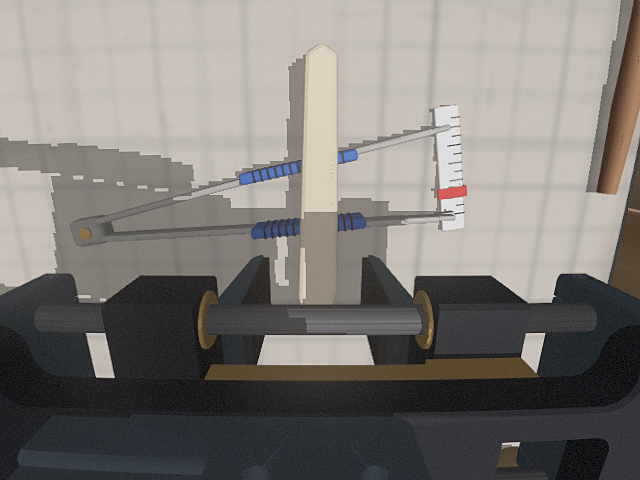

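View pics/s4.png

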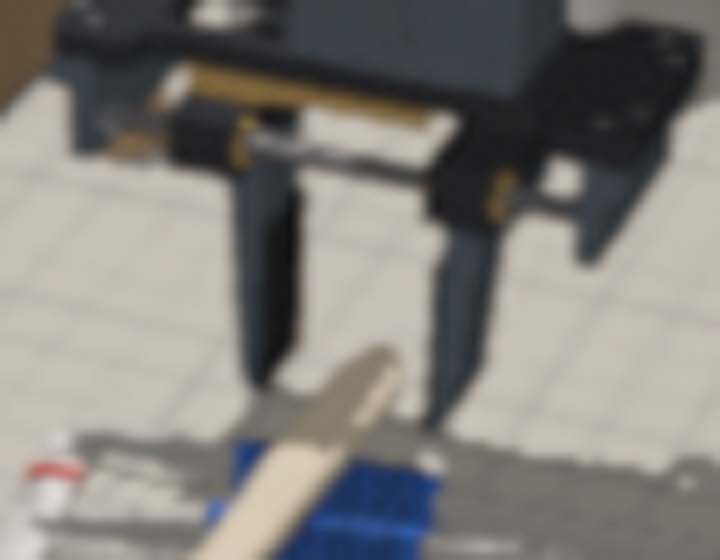

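```bash
python3 - <<'E'
from h import *
C=cam('side')
for y in (-48,-64):
  for z in (4,10,15,20,25,30): print(y,z,proj(C,[[497,y,z],[447,y,z]]).round(1).tolist())
E
```

```text
-48 4 [[342.5, 236.7], [361.7, 241.2]]
-48 10 [[342.5, 234.6], [361.8, 239.1]]
-48 15 [[342.6, 232.9], [361.9, 237.4]]
-48 20 [[342.6, 231.1], [362.0, 235.6]]
-48 25 [[342.7, 229.4], [362.1, 233.9]]
-48 30 [[342.7, 227.6], [362.2, 232.1]]
-64 4 [[344.9, 233.5], [364.0, 238.0]]
-64 10 [[344.9, 231.4], [364.1, 235.9]]
-64 15 [[345.0, 229.7], [364.2, 234.1]]
-64 20 [[345.0, 228.0], [364.3, 232.4]]
-64 25 [[345.1, 226.2], [364.4, 230.6]]
-64 30 [[345.2, 224.5], [364.5, 228.9]]
```

>>> jog_arm --plan '[0,0,0,0,0,0,0,0,0,0,0,0,0,0,0,0,0,0,0,0,0,0,0,0]' --claw 1.5

```text
time_s: 6.38
ee_pos: [472.1, -64.1, 29.6]
ee_rot: [154.8, 90.0, 64.8]
force: [0.1, 0.1, 0.5]
gripper_width: 18.7
```

>>> jog_arm --plan '[0,0,0,0,0,0,0,0]'

```text
time_s: 6.55
ee_pos: [472.1, -64.2, 29.6]
ee_rot: [-177.3, 90.0, 92.8]
force: [0.9, 1.4, 0.1]
gripper_width: 18.8
```

```bash
python3 - <<'E'
from h import *
st=env.state(); print(st['ee_pos'],st['force'],st['gripper_width'])
im=save('wrist','w5.png',(200,20,480,340),1.8);im=save('side','s5.png',(310,180,400,250),8)
E
```

```text
[472.08418266 -64.15553172  29.61929445] [0.94178249 1.39347919 0.1127314 ] 18.786826729867407
```

View pics/w5.png

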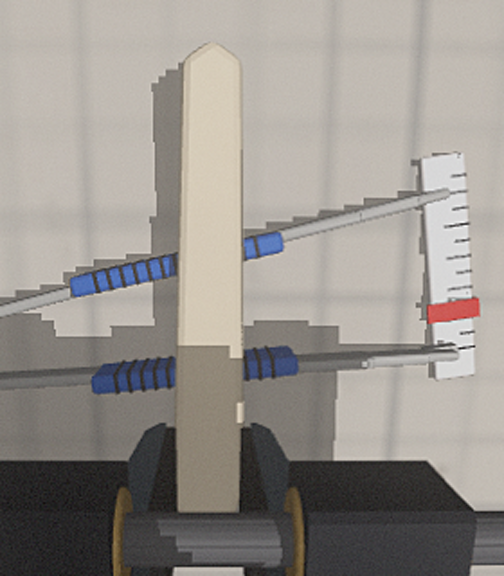

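View pics/s5.png

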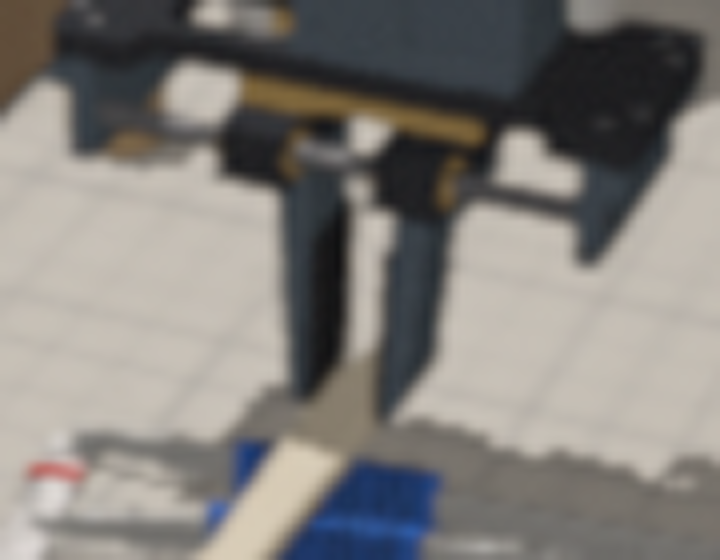

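>>> jog_arm --plan '[-0.4,0,0,0,-0.8,0,0,0,-0.8,0,0,0,0,0,0,0]' --newtons 35

```text
time_s: 6.98
ee_pos: [473.5, -64.4, 51.6]
ee_rot: [82.2, 89.8, -7.8]
force: [0.3, -0.1, 1.0]
gripper_width: 18.4
```

```bash
python3 - <<'E'
from h import *
st=env.state(); print(st['ee_pos'],st['force'],st['gripper_width'])
im=save('wrist','w6.png',(200,20,480,340),1.8);im=save('side','s6.png',(310,180,400,250),8)
E
```

```text
[473.51450913 -64.37712923  51.56092379] [ 0.34857397 -0.08731284  1.02843546] 18.40643181723219
```

View pics/w6.png

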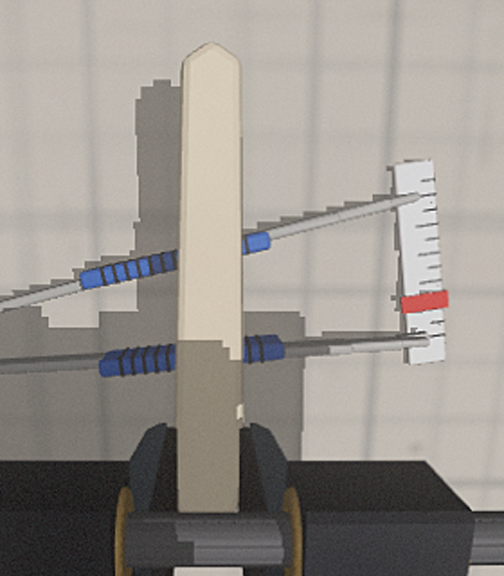

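View pics/s6.png

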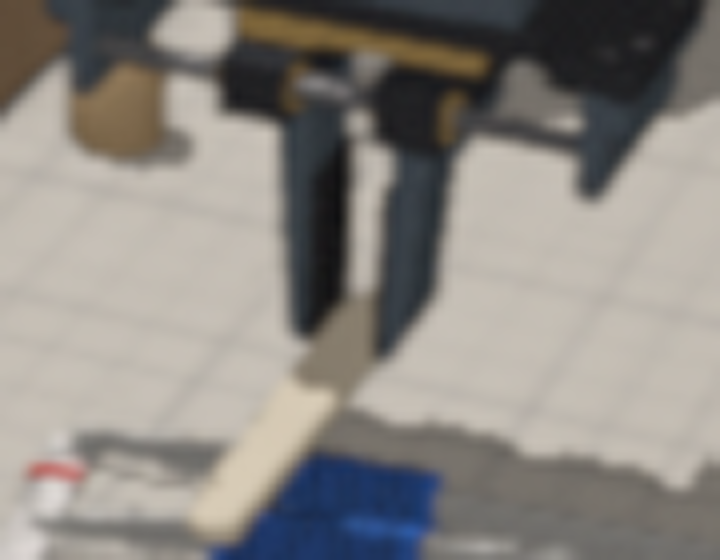

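```bash
python3 - <<'E'
from h import *
C=cam('top')
for z in (0,100,200): print(z,unp(C,[[497,205],[505,240],[505,348],[449,185],[430,395]],z).round()[:,:2].tolist())
E
```

```text
0 [[581.0, -332.0], [509.0, -347.0], [289.0, -342.0], [623.0, -232.0], [195.0, -188.0]]
100 [[567.0, -297.0], [500.0, -311.0], [300.0, -307.0], [604.0, -207.0], [214.0, -166.0]]
200 [[552.0, -263.0], [492.0, -276.0], [311.0, -272.0], [586.0, -181.0], [233.0, -145.0]]
```

>>> jog_arm --plan '[-2,0,0,0,0,-1,2.6,0,0,-1,2.6,0,0,-1,2.6,0,0,-1,2.6,0,0,-1,2.6,0,0,-1,2.6,0,0,-1,2.6,0,0,-0.8,2.9,0,0,0,0,0,0,0,0,0]'

```text
time_s: 8.0
ee_pos: [393.6, -276.2, 69.4]
ee_rot: [-159.4, 90.0, 110.4]
force: [0.3, -0.3, 0.2]
gripper_width: 18.3
```

>>> jog_arm --plan '[2,0,0,0,2,0,0,0,0.6,0,0,0,0,0,0,0,0,0,0,0]'

```text
time_s: 8.42
ee_pos: [394.4, -274.5, 23.7]
ee_rot: [-140.1, 90.0, 129.9]
force: [0.4, -0.0, 1.0]
gripper_width: 18.2
```

```bash
python3 - <<'E'
from h import *
st=env.state(); print(st['ee_pos'],st['force'],st['gripper_width'])
im=save('side','s7.png',(330,150,490,270),5); save('top','t7.png',(280,160,480,380),3)
E
```

```text
[ 394.37940738 -274.47718422   23.69560349] [ 0.39663793 -0.0080372   1.00054466] 18.249043821063538
```

View pics/s7.png

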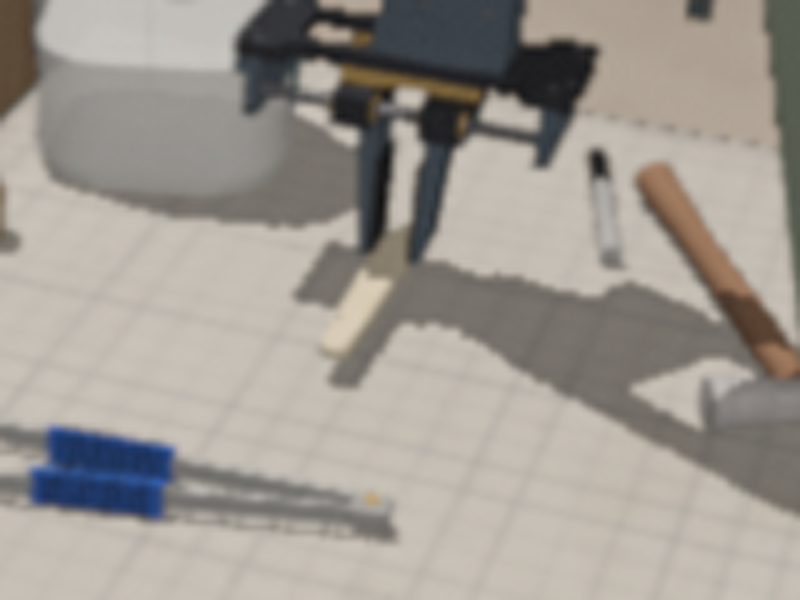

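View pics/t7.png

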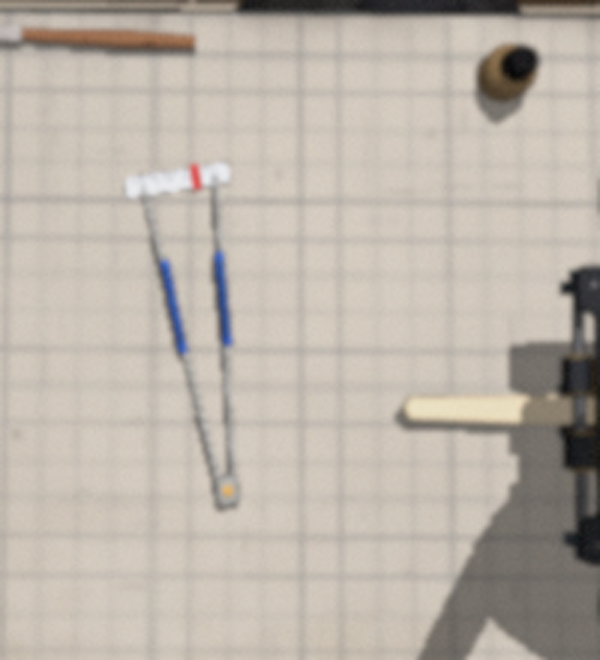

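>>> jog_arm --plan '[0.4,0,0,0,0.3,0,0,0,0.2,0,0,0,0.1,0,0,0,0,0,0,0]'

```text
time_s: 8.93
ee_pos: [394.0, -275.1, 13.4]
ee_rot: [-137.8, 90.0, 132.2]
force: [0.2, -0.7, -0.1]
gripper_width: 18.3
```

```bash
python3 - <<'E'
from h import *
st=env.state(); print(st['ee_pos'],st['force'],st['gripper_width'])
im=save('side','s8.png',(370,170,450,230),10)
E
```

```text
[ 394.00160354 -275.08497297   13.40500675] [ 0.2401668  -0.72189474 -0.086333  ] 18.284056944057205
```

View pics/s8.png

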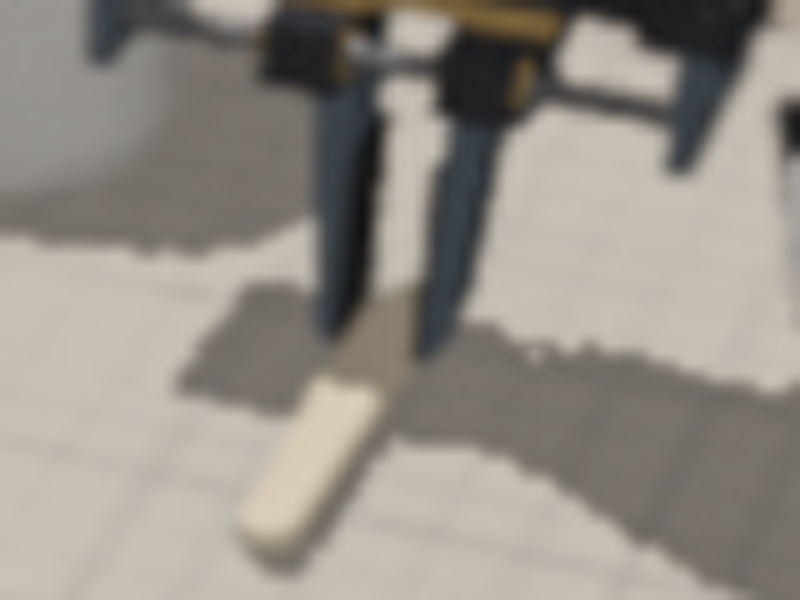

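>>> jog_arm --plan '[0.1,0,0,0,0.1,0,0,0,0,0,0,0]'

```text
time_s: 9.23
ee_pos: [394.1, -275.1, 11.5]
ee_rot: [-144.0, 90.0, 126.0]
force: [0.2, -0.8, -0.3]
gripper_width: 18.1
```

>>> jog_arm --plan '[0.1,0,0,0,0,0,0,0]'

```text
time_s: 9.4
ee_pos: [394.1, -275.1, 10.5]
ee_rot: [-144.7, 90.0, 125.3]
force: [-0.2, 0.5, -0.9]
gripper_width: 18.9
```

>>> jog_arm --plan '[0.1,0,0,0,0,0,0,0]'

```text
time_s: 9.57
ee_pos: [394.3, -275.2, 9.6]
ee_rot: [84.4, 90.0, -5.6]
force: [0.1, -0.0, -0.4]
gripper_width: 18.8
```

>>> jog_arm --plan '[0.1,0,0,0,0,0,0,0]'

```text
time_s: 9.73
ee_pos: [394.3, -275.2, 9.5]
ee_rot: [70.4, 90.0, -19.6]
force: [-1.4, 0.7, 9.1]
gripper_width: 18.5
```

```bash
python3 - <<'E'
from h import *
st=env.state(); print(st['ee_pos'],st['force'],st['gripper_width'])
im=save('side','s9.png',(370,170,450,230),10)
E
```

```text
[ 394.26208512 -275.24382456    9.45954187] [-1.35338248  0.73890851  9.12910582] 18.525024694377016
```

View pics/s9.png

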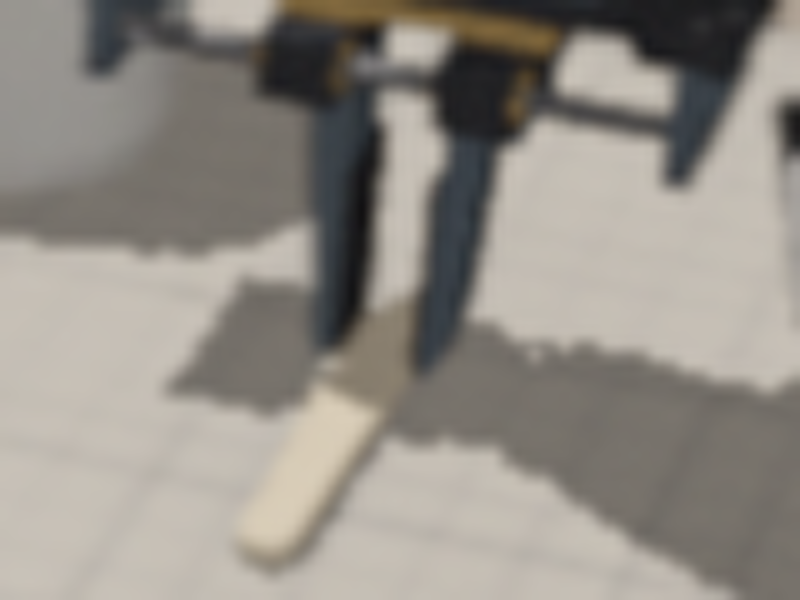

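>>> jog_arm --plan '[-0.05,0,0,0,0,0,0,0,0,0,0,0,0,0,0,0]' --claw 5

```text
time_s: 10.12
ee_pos: [394.1, -275.1, 8.9]
ee_rot: [-142.5, 90.0, 127.5]
force: [-0.1, 0.7, -0.3]
gripper_width: 42.5
```

>>> jog_arm --plan '[-1,0,0,0,-3,0,0,0,-3.5,0,0,0,-3.5,0,0,0,-3.5,0,0,0,0,0,0,0]'

```text
time_s: 10.62
ee_pos: [397.6, -277.7, 160.4]
ee_rot: [54.3, 89.2, -35.7]
force: [0.7, 0.3, -1.2]
gripper_width: 50.3
```

```bash
python3 - <<'E'
from h import *
st=env.state(); print(st['ee_pos'],st['force'],st['gripper_width'])
im=save('wrist','w10.png'); t=save('top','t10.png',(280,160,480,380),3); np.save('pics/t10.npy',t)
E
```

```text
[ 397.61370872 -277.66315755  160.43656299] [ 0.72568215  0.31565183 -1.16309125] 50.30584884038506
```

View pics/w10.png

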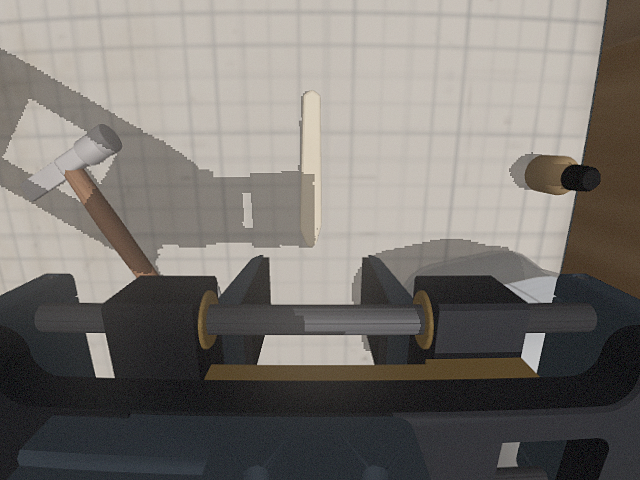

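View pics/t10.png

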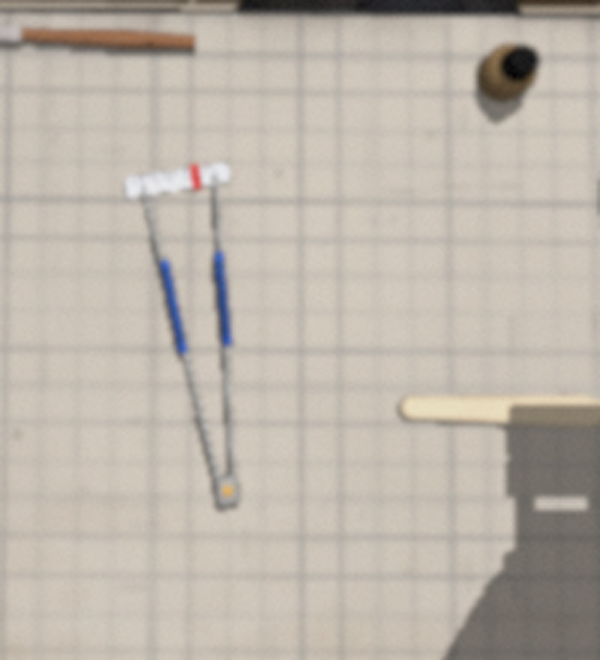

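>>> jog_arm --plan '[0,0.8,-3.2,0,0,0.8,-3.2,0,0,0.8,-3.2,0,0,0.8,-3.2,0,0,0.8,-3.2,0,0,0.8,-3.2,0,0,0.8,-3.2,0,0,0.8,-3.2,0,0,0.3,-0.3,0]' --claw 6.5

```text
time_s: 11.47
ee_pos: [460.4, -12.0, 152.2]
ee_rot: [-122.5, 89.8, 147.7]
force: [0.1, 0.8, -0.4]
gripper_width: 65.0
```

>>> jog_arm --plan '[0,0,0,1.14,0,0,0,1.14,0,0,0,1.14,0,0,0,1.14,0,0,0,1.14,0,0,0,1.14,0,0,0,1.14,0,0,0,1.14,0,0,0,1.14,0,0,0,1.14,0,0,0,1.14,0,0,0,1.14]'

```text
time_s: 12.47
ee_pos: [459.8, -16.7, 152.3]
ee_rot: [-7.6, 89.8, -180.0]
force: [-0.4, 0.4, -0.2]
gripper_width: 64.9
```

>>> jog_arm --plan '[0,0,0,0,0,0,0,0]'

```text
time_s: 12.63
ee_pos: [460.2, -16.6, 152.8]
ee_rot: [-9.1, 89.8, 178.9]
force: [0.5, -0.2, -0.5]
gripper_width: 64.8
```

```bash
python3 - <<'E'
from h import *
st=env.state(); print(st['ee_pos'],st['force'],st['gripper_width'],st['qpos'])
M=R.from_euler('xyz',st['ee_rot'],degrees=True).as_matrix(); print(M.round(4), np.degrees(np.arctan2(M[1,1],M[0,1])))
np.save('pics/st11.npy',np.r_[st['ee_pos'],st['ee_rot']])
im=save('wrist','w11.png'); np.save('pics/w11.npy',im)
save(im,'w11c.png',(200,60,440,260),3.2)
E
```

```text
[460.18647256 -16.58855125 152.83719143] [ 0.52916652 -0.24857463 -0.46378349] 64.82005518874558 [-3.49040293e+00  1.12856083e+01  1.09463200e+02 -8.19635946e-03
  5.94172763e+01  7.84248321e+01]
[[-2.900e-03  1.407e-01 -9.900e-01]
 [ 1.000e-04 -9.901e-01 -1.407e-01]
 [-1.000e+00 -5.000e-04  2.900e-03]] -81.9110925307846
```

View pics/w11.png

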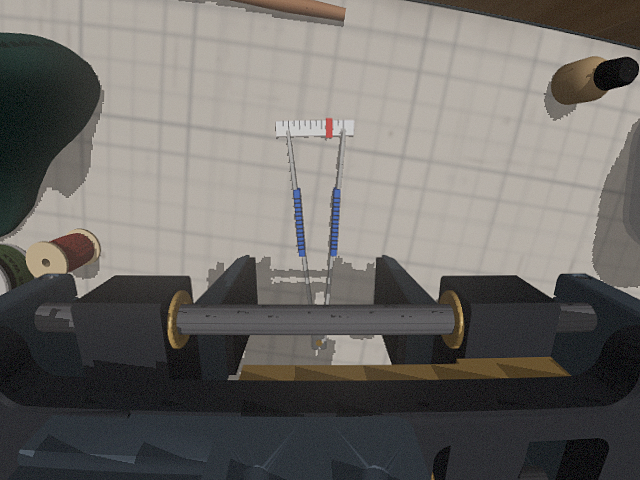

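```bash
python3 - <<'E'
from h import *
im=np.load('pics/w11.npy'); save(im,'w11d.png',(265,105,365,150),8)
E
```

```text
(no output)
```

View pics/w11d.png

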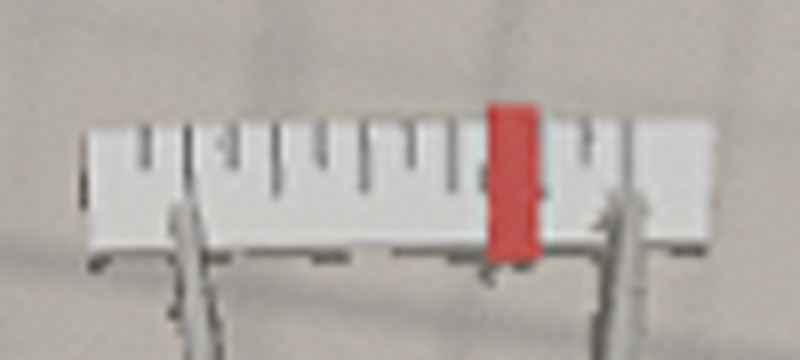

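View pics/w11c.png

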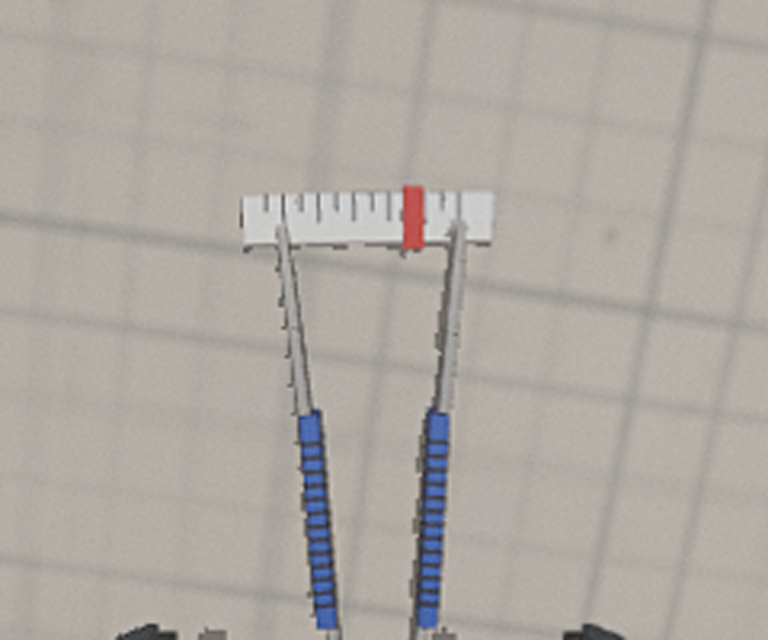

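```bash
cat > fit.py <<'E'
from h import *
from scipy.optimize import least_squares
def tf(p,L): 
    c,s=np.cos(p[2]),np.sin(p[2]); return np.c_[p[0]+c*L[:,0]-s*L[:,1],p[1]+s*L[:,0]+c*L[:,1],L[:,2]]
def fit(C,L,U,x0):
    r=least_squares(lambda p:(proj(C,tf(p,L))-U).ravel(),x0,x_scale=[10,10,.1]); return r.x,(proj(C,tf(r.x,L))-U).round(1)
E
python3 - <<'E'
from fit import *
v=np.load('pics/st11.npy'); C=cam('wrist',dict(ee_pos=v[:3],ee_rot=v[3:]))
c=lambda a:np.array(a)/3.2+[200,60]-.4; d=lambda a:np.array(a)/8+[265,105]-.4
U=np.r_[d([[90,125],[90,248],[712,120],[710,243]]),c([[309,411],[327,627],[437,410],[428,627]])]
L=np.array([[99,37,3],[85,37,3],[99,-35,3],[85,-35,3],[38,20,20],[-26,13,20],[38,-20,20],[-26,-14,20.]])
L[4:,1]=[20.4,12.8,-19.,-14.8]
p,r=fit(C,L,U,[457,-17,.14]); print(p,np.degrees(p[2]),r.tolist())
# rest y by unprojection
W=unp(C,U[4:],20); cc,s=np.cos(p[2]),np.sin(p[2]); 
for w in W: e=w[:2]-p[:2]; print(cc*e[0]+s*e[1],-s*e[0]+cc*e[1])
print(tf(p,np.array([[6,0,10.]])))
E
```

```text
[ 4.59945460e+02 -1.70519340e+01  1.47970684e-01] 8.47809568063861 [[-0.6, -0.7], [-0.1, -0.1], [0.7, -0.7], [0.7, -0.1], [-2.4, 0.6], [1.6, 0.4], [1.2, 0.6], [-1.0, 0.2]]
38.51502161804224 18.22362116880571
-25.589665036390674 14.2850311586954
38.532679227074134 -17.893146742210504
-25.805312089081816 -15.772401408453515
[[465.87989342 -16.16734625  10.        ]]
```

>>> jog_arm --plan '[3,0,-0.43,0,3.5,0,0,0,3.5,0,0,0,2,0,0,0,0.8,0,0,0,0,0,0,0,0,0,0,0]'

```text
time_s: 13.27
ee_pos: [465.9, -15.7, 26.5]
ee_rot: [174.2, 90.0, 2.2]
force: [-0.1, -0.2, -0.1]
gripper_width: 65.2
```

```bash
python3 - <<'E'
from h import *
st=env.state(); print(st['ee_pos'],st['force'],st['gripper_width'])
M=R.from_euler('xyz',st['ee_rot'],degrees=True).as_matrix(); print(M.round(4), np.degrees(np.arctan2(M[1,1],M[0,1])))
im=save('wrist','w12.png'); save('side','s12.png',(290,190,420,280),6)
E
```

```text
[465.87563598 -15.66815668  26.46527652] [-0.11891371 -0.18880503 -0.07463442] 65.17100764147091
[[ 5.000e-04  1.390e-01 -9.903e-01]
 [ 0.000e+00 -9.903e-01 -1.390e-01]
 [-1.000e+00  0.000e+00 -5.000e-04]] -82.01133134488022
```

View pics/w12.png

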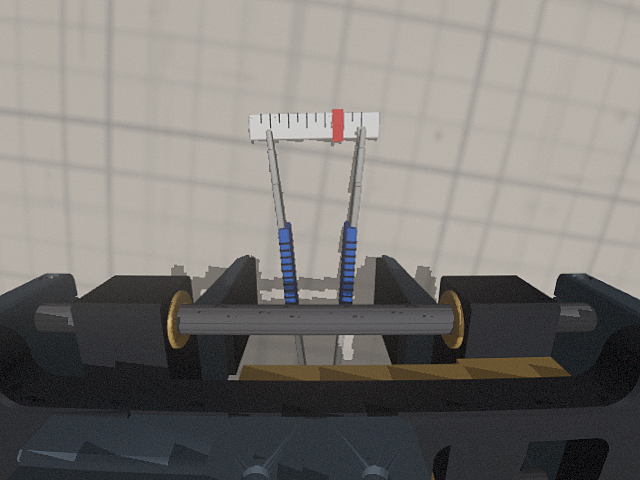

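View pics/s12.png

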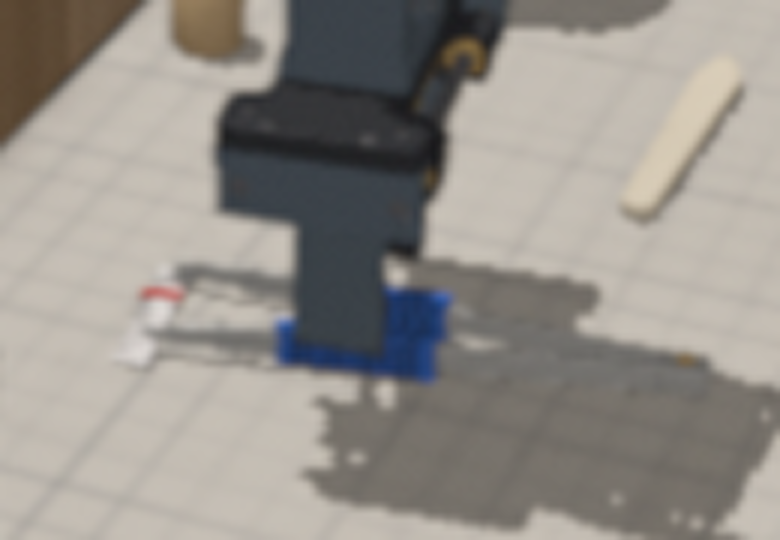

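>>> jog_arm --plan '[0.6,0,0,0,0.5,0,0,0,0.3,0,0,0,0.1,0,0,0,0,0,0,0,0,0,0,0]' --claw 5 --newtons 20

```text
time_s: 13.87
ee_pos: [465.4, -15.5, 11.1]
ee_rot: [-85.6, 90.0, 102.3]
force: [0.5, -0.6, -0.4]
gripper_width: 50.0
```

```bash
python3 - <<'E'
from h import *
st=env.state(); print(st['ee_pos'],st['force'],st['gripper_width'])
im=save('wrist','w13.png'); save('side','s13.png',(290,190,420,280),6)
E
```

```text
[465.37213048 -15.54530715  11.10742666] [ 0.53412404 -0.55685794 -0.43347834] 49.99430626336501
```

View pics/w13.png

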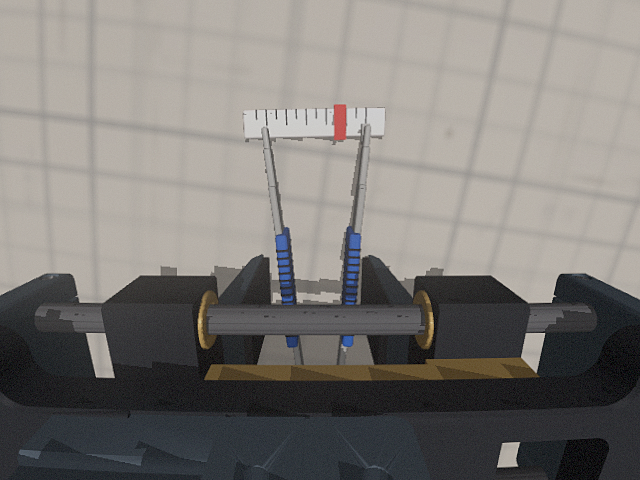

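View pics/s13.png

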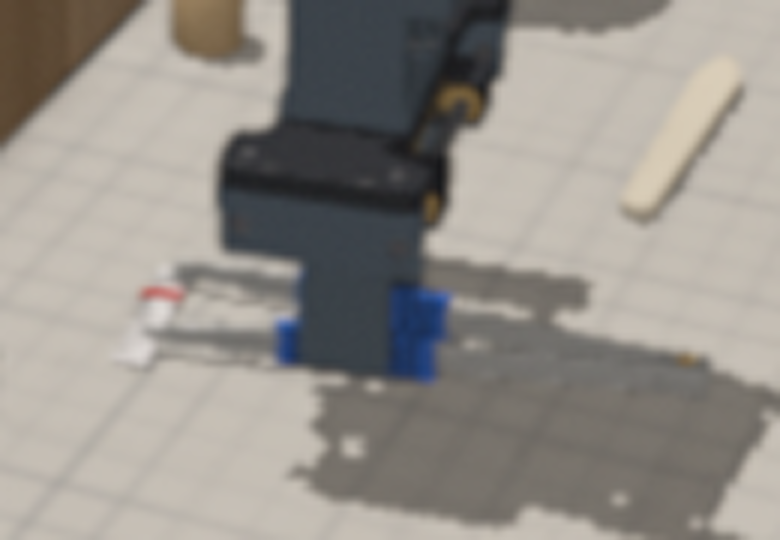

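>>> jog_arm --plan '[0,0,0,0,0,0,0,0,0,0,0,0,0,0,0,0,0,0,0,0]' --claw 3.2

```text
time_s: 14.38
ee_pos: [465.5, -15.6, 11.2]
ee_rot: [179.3, 90.0, 7.2]
force: [0.6, -0.1, 0.5]
gripper_width: 32.1
```

```bash
python3 - <<'E'
from h import *
st=env.state(); print(st['ee_pos'],st['force'],st['gripper_width'])
im=save('wrist','w14.png')
E
```

```text
[465.51029002 -15.59284647  11.23056576] [ 0.56864759 -0.09152223  0.53556958] 32.137481054197366
```

View pics/w14.png

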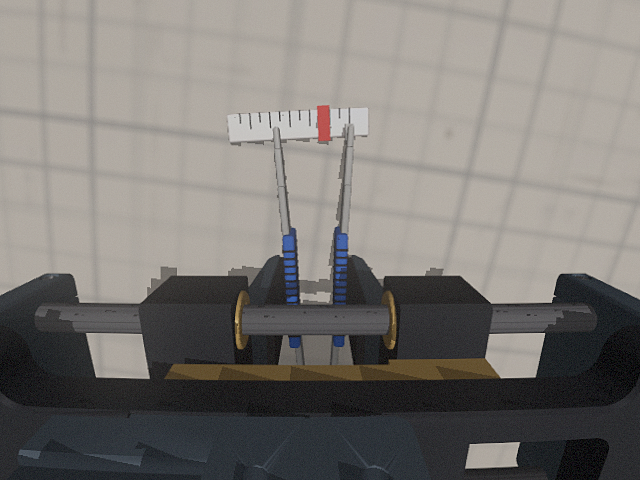

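>>> jog_arm --plan '[-0.3,0,0,0,-0.8,0,0,0,-1.3,0,0,0,-1.5,0,0,0,-1.5,0,0,0,-1.5,0,0,0,-1.5,0,0,0,-1,0,0,0,-0.4,0,0,0,-0.2,0,0,0,0,0,0,0,0,0,0,0]'

```text
time_s: 15.43
ee_pos: [464.8, -15.5, 110.7]
ee_rot: [-16.0, 89.9, 172.0]
force: [-0.1, -0.6, -0.9]
gripper_width: 32.1
```

```bash
python3 - <<'E'
from h import *
st=env.state(); print(st['ee_pos'],st['ee_rot'],st['force'],st['gripper_width'])
im=save('wrist','w15.png'); save('side','s15.png',(270,140,430,260),5)
E
```

```text
[464.83475042 -15.53309383 110.65716542] [-15.97213432  89.93179825 171.96584535] [-0.14057594 -0.59120102 -0.86046371] 32.11859526352134
```

View pics/w15.png

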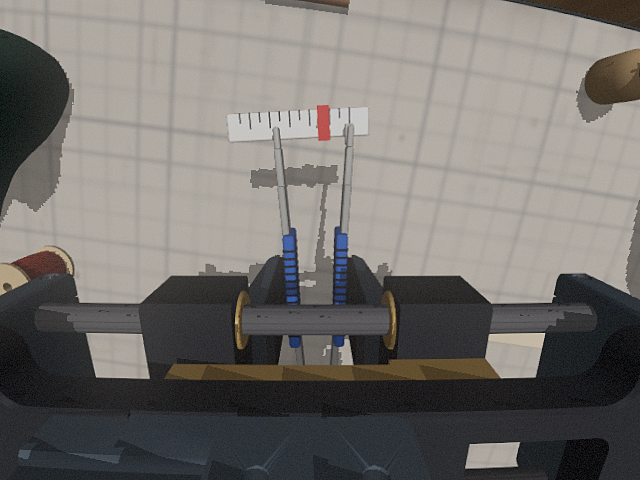

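View pics/s15.png

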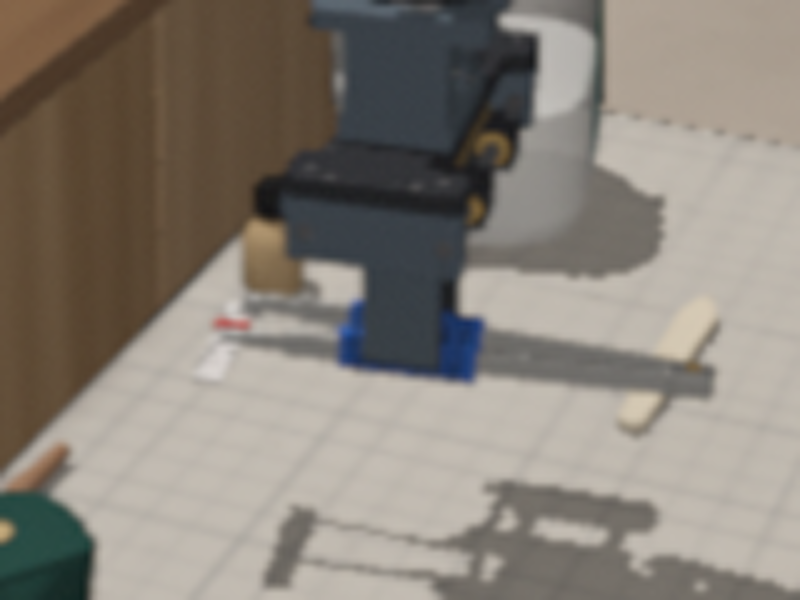

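>>> jog_arm --plan '[0,0,0,0,0,0,0,0,0,0,0,0,0,0,0,0]' --claw 2.5

```text
time_s: 15.87
ee_pos: [465.3, -15.6, 111.0]
ee_rot: [-24.5, 90.0, 163.5]
force: [0.4, 0.7, -0.8]
gripper_width: 24.9
```

>>> jog_arm --plan '[0,0,0,0,0,0,0,0,0,0,0,0]' --claw 2.05

```text
time_s: 16.12
ee_pos: [465.4, -15.6, 111.1]
ee_rot: [-133.9, 90.0, 54.0]
force: [0.5, -0.0, -1.1]
gripper_width: 20.5
```

```bash
python3 - <<'E'
from h import *
st=env.state(); print(st['ee_pos'],st['ee_rot'],st['force'],st['gripper_width'])
im=save('wrist','w16.png'); save(im,'w16c.png',(200,90,400,200),4)
E
```

```text
[465.368318   -15.56617435 111.14265937] [-133.93872611   89.99339715   53.99980835] [ 0.53019856 -0.01668845 -1.13920685] 20.504970427052427
```

View pics/w16.png

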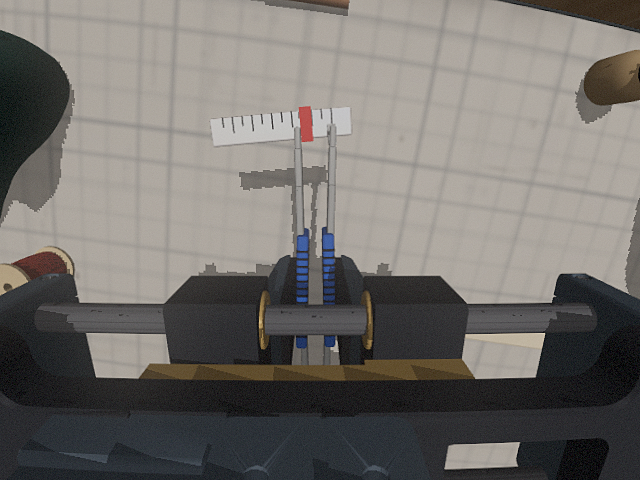

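View pics/w16c.png

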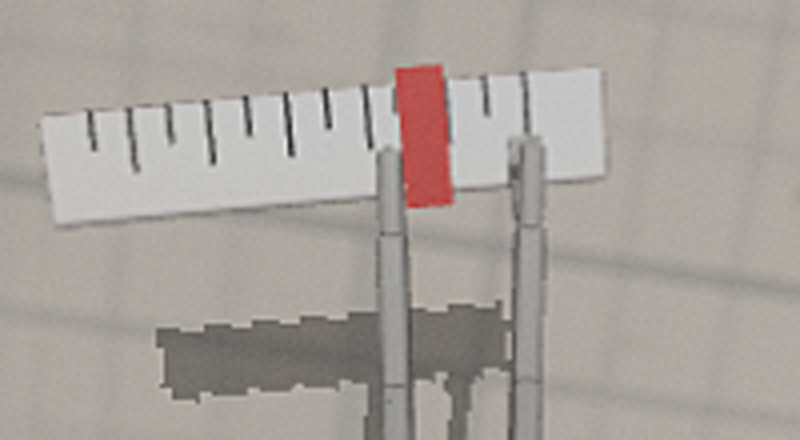

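>>> jog_arm --plan '[0,0,0,0,0,0,0,0,0,0,0,0,0,0,0,0]' --claw 1.8

```text
time_s: 16.5
ee_pos: [465.3, -15.6, 111.1]
ee_rot: [-119.5, 90.0, 68.5]
force: [-0.2, 0.5, -1.9]
gripper_width: 18.0
```

```bash
python3 - <<'E'
from h import *
st=env.state(); print(st['ee_pos'],st['ee_rot'],st['force'],st['gripper_width'])
im=save('wrist','w17.png',(200,90,400,200),4)
E
```

```text
[465.33683206 -15.56935811 111.13729794] [-119.47001423   89.99288196   68.46369073] [-0.22799704  0.51053375 -1.92608672] 18.025448002665623
```

View pics/w17.png

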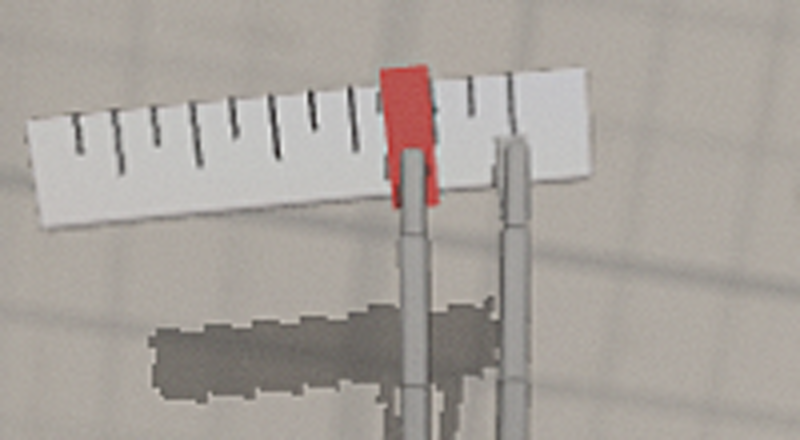

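```bash
python3 - <<'E'
from h import *
st=env.state(); C=cam('wrist',st); c=lambda a:np.array(a)/4+[200,90]-.4
def bar(a):
    zb=100+1.  # underside offset guess
    return
for z0 in (98,100,103):
  for name,t,b,tk in (('20.5',[[389,150],[531,138]],[[424,136]],[[526,105],[128,140]]),('18.0',[[413,152],[514,140]],[[408,136]],[[513,105],[118,142]])):
    T=unp(C,c(t),z0+13); B=unp(C,c(b),z0+3)[0]; K=unp(C,c(tk),z0+3)
    u=(K[1]-K[0])/np.linalg.norm(K[1]-K[0])
    print(z0,name,'ticks0-45?',np.linalg.norm(K[1]-K[0]).round(2),'gap',((T[0]-T[1])@u).round(2),'band-from tick0',((B-K[0])@u).round(2),'lefttip-band',((T[0]-B)@u).round(2),'rtip-tick0',((T[1]-K[0])@u).round(2))
E
```

```text
98 20.5 ticks0-45? 51.28 gap 17.26 band-from tick0 13.29 lefttip-band 4.15 rtip-tick0 0.18
98 18.0 ticks0-45? 50.95 gap 12.31 band-from tick0 13.7 lefttip-band -0.76 rtip-tick0 0.62
100 20.5 ticks0-45? 50.71 gap 17.05 band-from tick0 13.14 lefttip-band 4.09 rtip-tick0 0.18
100 18.0 ticks0-45? 50.38 gap 12.17 band-from tick0 13.54 lefttip-band -0.76 rtip-tick0 0.62
103 20.5 ticks0-45? 49.85 gap 16.75 band-from tick0 12.92 lefttip-band 4.02 rtip-tick0 0.19
103 18.0 ticks0-45? 49.53 gap 11.95 band-from tick0 13.31 lefttip-band -0.75 rtip-tick0 0.61
```

>>> jog_arm --plan '[0,0,0,0,0,0,0,0,0,0,0,0,0,0,0,0,0,0,0,0,0,0,0,0]' --claw 1.84

```text
time_s: 17.05
ee_pos: [465.3, -15.6, 111.1]
ee_rot: [-87.5, 90.0, 100.5]
force: [0.1, 0.7, -0.7]
gripper_width: 18.5
```

```bash
python3 - <<'E'
from h import *
st=env.state(); print(st['time_s'],st['ee_pos'],st['ee_rot'],st['force'],st['gripper_width'])
a=save('wrist','w18.png',(230,90,350,150),6.5); save('side','s18.png',(250,130,450,270),4); save('top','t18.png')
for i in range(5): b=env.grab_frame('wrist')
save(b,'w18b.png',(230,90,350,150),6.5)
print(np.abs(a[90:150,230:350].astype(int)-b[90:150,230:350]).mean(), env.state()['gripper_width'])
E
```

```text
17.05 [465.32772325 -15.56843097 111.11531823] [-87.46696313  89.99469657 100.47160263] [ 0.08626722  0.65399754 -0.67671522] 18.475616004959704
1.7505092592592593 18.25283617101236
```

View pics/w18b.png

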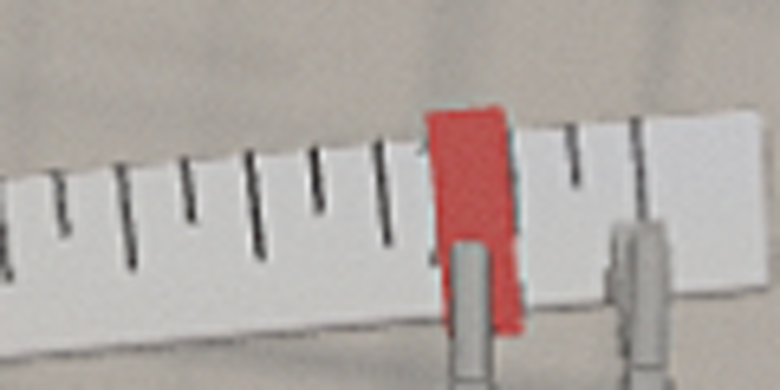

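View pics/s18.png

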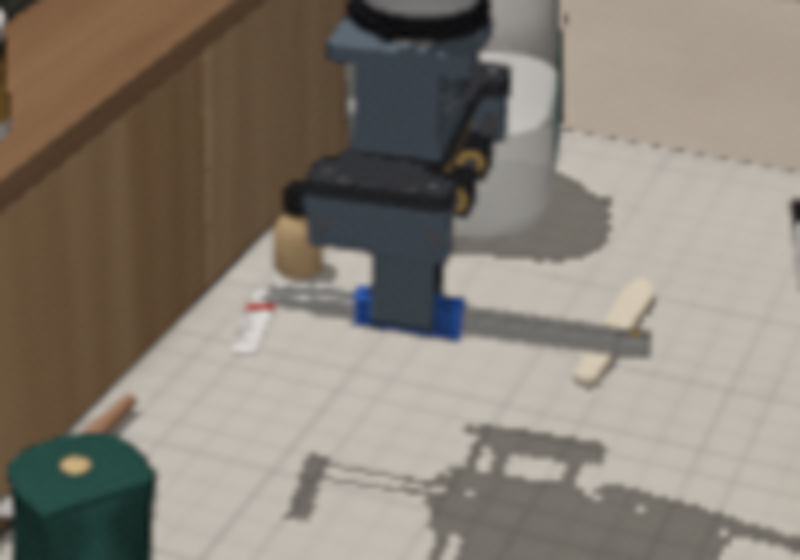

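View pics/t18.png

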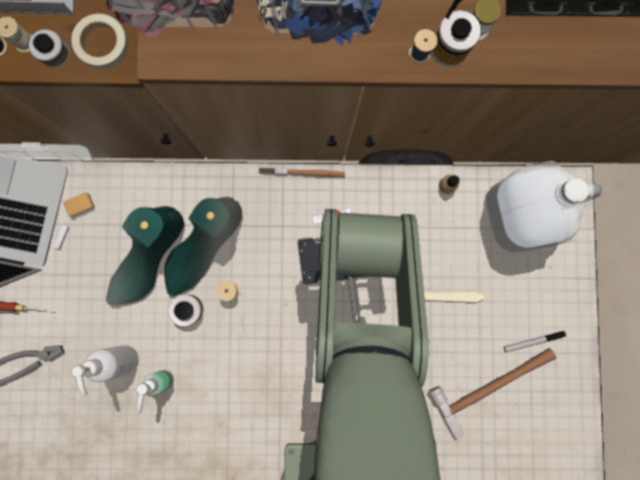

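```bash
python3 - <<'E'
from h import *
st=env.state(); C=cam('wrist',st); c=lambda a:np.array(a)/6.5+[230,90]-.4
z0=100
T=unp(C,c([[470,243],[646,225]]),z0+13); B=unp(C,c([[475,220]]),z0+3)[0]; K=unp(C,c([[640,190],[131,240]]),z0+3)
u=(K[1]-K[0])/np.linalg.norm(K[1]-K[0]); print(np.linalg.norm(K[1]-K[0]),(T[0]-T[1])@u,(B-K[0])@u,(T[0]-B)@u,(T[1]-K[0])@u, st['gripper_width'],st['time_s'])
E
```

```text
39.950105667630176 13.023344862036828 12.9925419930772 0.2279287739791227 0.1971259050194971 18.25283617101236 17.45
```

```bash
python3 - <<'E'
from h import *
print(env.job_done())
E
```

```text
the job is handed in; nothing more can be done
None
```

The job is handed in with the arm still holding the tweezers in the air and the left tip over the red band.

- **Folder:** I gripped the bone folder by its right overhang and laid it flat near x 394, y −227 mm, clear of the tweezers. In the last top picture the spool, bottle and tin show no change.
- **Tweezers:** I gripped them by the blue rests and lifted them about 100 mm. They look level in the side view.
- **Gap:** The last wrist-camera check measured 13.0 mm between the tips. The band's middle measured 13.0 mm from the right tip's tick, and the left tip stands about 0.2 mm from it. The gap was closed in steps to 12.2 mm at its narrowest, so the tips were never pinched shut. The gripper opening stayed at 18.3–18.5 mm over the last pictures. Time at hand-in was about 17.5 s of the 51 s allowed.

Two things disagreed with the description:

- **Fingertip length:** The fingertips seemed to reach less than about 10 mm beyond the TCP, not 25 mm. My first try at the folder closed on air above it. I then went lower by sight and by feel.
- **Folder width:** The gripper read about 18.5 mm on the folder, which is given as 22 mm wide. The end I gripped tapers slightly, which may explain it.

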